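# Weigh the next pellet sample

### The arm

A 6-joint arm with a two-finger parallel gripper is mounted at the origin on the work surface. World frame = base frame: x ahead of the robot, y to its left, z up, the work surface at z = 0. Lengths are in m, angles in rad, forces in N, time in s.
With the tool pointing down it reaches from about 0.35 to 0.775 m from the base axis. Payload 5.5 kg.
Tool frame: the origin (TCP) lies midway between the tips of the shut fingers; the grasp point (between the pads) lies 19 mm behind it; z points along the fingers, y is the line along which they close (so a half turn about z gives the same grasp; the last joint's range is limited). The gripper opens to 85 mm and grips with 20 to 120 N. Pads are 22 mm wide; open, the fingers measure 114 mm over their backs; the gripper's body (76 mm by 85 mm) begins 54 mm behind the grasp point. The pads swing forward as they close: fully open they stand 13 mm farther back than shut.
Start: joints at [-1.378, 0.313, 0.046, 1.304, 0, 1.431], TCP at [0.188, -0.543, 0.231] pointing down, gripper open.
Joint ranges: [-2.76, 2.76], [-0.86, 1.69], [-1.03, 1.26], [-2.2, 2.34], [-1.47, 1.5], [-3.14, 3.14]. Speed limits (rad/s): [2.57, 2.57, 3.14, 3.14, 3.14, 3.14].

### API

Orientations are given as a unit quaternion [w, x, y, z].
In Python, from workcell import telemetry, imaging, env gives the robot as it stands. The module is installed in compiled form; this text tells all that it offers.
- The arm moves only by the tool step_arm, never from a script. Its argument "moves" is a list of rows, each a list of 3 entries, a list of its own where there are three numbers: the shift along the tool's x, y, z in mm, then the turn, a rotation vector about the tool's x, y, z in rad, then the finger opening in mm, from 0 to 85.4. A call has 1 to 8 rows; each row is the pose to reach, as a shift and turn from the pose commanded when the call began, along the tool's axes at that moment; what a row does not reach only later rows make up. A row lasts 1/12 s, in which the tool goes at most 41.7 mm and 7.16 degrees, less where a joint would pass 70% of its speed; a pose out of reach is approached as far as the arm can. A call with a gripper value outside its range is refused whole. The fingers move at their own pace and stop on an object; "grip_force" is the grip in N (left out, the last holds). Time passes only in rows, so rows that repeat a pose let the fingers close. It gives the time, the measured TCP pose, the force, the opening and the grip force at its end, in the units of the state.
- telemetry.get_state(): the state, without advancing time (a new reading comes with each control period).
- imaging.read_camera(name): name is "scene" or "top" or "wrist"; returns the picture (480x640x3 uint8, red, green, blue); there is no depth.
- imaging.camera_params(name): a dict with "camera_matrix" (3x3 intrinsics, pixels), "pose" (4x4, takes a point from camera to world coordinates). Camera axes: x right, y up, looking along -z (the intrinsics and any distortion apply to the point x, -y, -z); pixel columns grow to the right and rows downward; lengths in m; the calibration is good to about 2 mm. The wrist camera is an equidistant fisheye: a pixel r from the principal point sees the ray r / f radians off the axis. A picture is of the moment at which its call begins: read the wrist's pose just before it. camera_params takes no time and is no camera call; for the wrist camera it gives the pose at the moment of the call.
- env.hand_in(): hands the job in; it is judged then, once.
The state is a dict: "clock": time; "joint_pos": joint angles; "qvel": joint speeds; "tau": joint torques, N m; "tcp_pos": TCP position; "orientation": TCP orientation; "wrist_force": force on the tool from outside, world axes, zero at the start; "ft_torque": the same for the moment, N m; "finger_gap": finger opening in m; "grip_force": force on a finger pad.
Only numpy, scipy, OpenCV 4.12 (cv2) and the standard library are available. Lean on these libraries where they do the work, as an engineer would, in place of code of your own. Each camera call takes 0.05 s, during which the arm holds its last target. There are 200 camera calls.

### The job

Take the sample jar resting against the stop at the low end of the sloped track and lay it gently, on its side, in the grey V-shaped cradle on the balance. The next jar must be left having rolled down against the stop.

Things in the scene. Friction and masses are not known exactly. Their poses are not given: they have to be found in the camera images.
- jar_front_center (a point): Centre of the jar at the stop, lowest of three alike: white round sample jar with a black cap, 36 mm diameter, 52 mm long, about 60 g, lying across the track. Its y axis is the jar's axis, towards the cap. Its flat ends overhang the deck by 9 mm on both sides here, where the track has no side walls, so it can be gripped by both ends from above.
- jar_next_center (a point): Centre of the second jar (same size), lying against the first one, uphill; it rolls freely down to the stop once the first is gone.
- track: Fixed aluminium chute holding three jars. Origin on the table under the centre of the jar at the stop (75 mm up); x points uphill (level), y along the jars' axes, z up. Deck slopes 11 degrees; at the stop it is 57 mm up and 34 mm wide; the stop plate reaches 4 mm above the jar's centre. From 22 mm uphill on it is 62 mm wide with 14 mm walls; upper end at 190 mm. Base plate 210 x 90 x 6 mm.
- cradle (a point): Centre of a jar lying home in the cradle, 91 mm above the table, on a fixed white balance (200 x 170 mm, pan top 58 mm up). Grey V trough of two 45 degree faces, open upwards, 34 mm long along this point's y axis (level), 44 mm across its upper edges, which lie 4 mm below this point. The jar lies along y, overhanging both ends by 9 mm; z is up.
There are look-alikes about, which are no part of the job. What is shaped like the part that bears jar_front_center but orange is not meant.

How it is judged:
On the way:
1. the front jar is lifted off the track and the next jar has rolled down against the stop (distance between jar_front_center and track above 0.115 m and x of jar_next_center in the frame of track between -0.01 and 0.01 m and y of jar_next_center in the frame of track between -0.015 and 0.015 m and z of jar_next_center in the frame of track between 0.065 and 0.085 m), for 0.1 s.
At the end, for the whole second after the job is handed in: The front jar lies at rest in the cradle: centre within 10 mm across, 15 mm along and 8 mm in height of the cradle point, axis within 11 degrees of the trough. The next jar lies at rest at the stop: within 10 mm along the track and in height, 15 mm across, of the front jar's old place (x of jar_front_center in the frame of cradle between -0.01 and 0.01 m and y of jar_front_center in the frame of cradle between -0.015 and 0.015 m and z of jar_front_center in the frame of cradle between -0.008 and 0.008 m and angle between the y axis of jar_front_center and the y axis of cradle, either way round below 0.2 rad and linear speed of each of jar_front, jar_next below 0.03 m/s and x of jar_next_center in the frame of track between -0.01 and 0.01 m and y of jar_next_center in the frame of track between -0.015 and 0.015 m and z of jar_next_center in the frame of track between 0.065 and 0.085 m); the robot touches nothing.
It fails at once if the front jar is dropped: out of the fingers and falling faster than 0.7 m/s (a fall of about 25 mm) (contact force between jar_front and the fingers below 0.02 N and linear speed of jar_front above 0.7 m/s).
It also fails if it takes over 42 s, if anything falls off the work surface, if the arm or the gripper's body presses on something with over 40 N, if the wrist force passes 120 N, or if a joint passes its speed limit or range.

## Working session

There is one attempt and no reset: what is moved stays moved. The work goes in short steps, Python scripts to look and compute and a tool call to move; the robot and the scene stay as the last step left them, time stands still between calls to the robot, and variables do not carry over. Pictures are saved under pics/ and viewed, at most 10 in all, crops included, and the job is handed in when it is done.

Besides the shell and the picture viewer there is one more tool, called after "Request:" as name([rows], argument=value, ...), one row to a line, values as JSON. step_arm: Moves the arm, as the interface text tells. Its arguments: {"type":"object","properties":{"moves":{"type":"array"},"grip_force":{"type":"number"}},"required":["moves"]}

```bash
mkdir -p pics
python3 - <<'E'
from workcell import telemetry, imaging
import cv2, numpy as np
for n in ["scene","top"]:
    im=imaging.read_camera(n); cv2.imwrite(f"pics/{n}0.png",im[:,:,::-1])
    p=imaging.camera_params(n); print(n,p)
s=telemetry.get_state();print(s)
E
```

```text
scene {'camera_matrix': array([[580.1585164 ,   0.        , 314.58555991],
       [  0.        , 580.1585164 , 237.07074898],
       [  0.        ,   0.        ,   1.        ]]), 'pose': array([[ 0.56524081, -0.62915727,  0.53353909,  1.02411049],
       [ 0.82483776,  0.42159622, -0.37669523, -0.36604926],
       [ 0.01206248,  0.65300671,  0.75725606,  0.81000565],
       [ 0.        ,  0.        ,  0.        ,  1.        ]])}
top {'camera_matrix': array([[476.57838081,   0.        , 317.3518601 ],
       [  0.        , 476.57838081, 231.30439732],
       [  0.        ,   0.        ,   1.        ]]), 'pose': array([[-0.01118627,  0.98181961, -0.18948649,  0.35553565],
       [-0.99965105, -0.01551541, -0.02137864, -0.00982893],
       [-0.02392993,  0.18918122,  0.98165056,  0.8912426 ],
       [ 0.        ,  0.        ,  0.        ,  1.        ]])}
{'clock': 0.1, 'joint_pos': array([-1.37759957e+00,  3.13944245e-01,  4.51004607e-02,  1.30361096e+00,
        1.02867323e-05,  1.43119171e+00]), 'qvel': array([ 0.00056185, -0.00069812,  0.0032424 ,  0.00252208,  0.00232264,
       -0.00071878]), 'tau': array([ 1.56792874e-03, -4.81723738e+01,  2.99244869e+01,  1.26576421e-02,
       -1.53689834e-04, -9.19767132e-06]), 'tcp_pos': array([ 0.18775089, -0.54300173,  0.23049049]), 'orientation': array([-8.29049364e-04,  9.86186984e-01,  1.65633771e-01, -1.70753739e-05]), 'wrist_force': array([-0.9255332 ,  0.41516287,  0.38927055]), 'ft_torque': array([-0.02405985, -0.01804935,  0.02887618]), 'grip_force': 0.0, 'finger_gap': 0.08580835782813878}
```

View pics/top0.png

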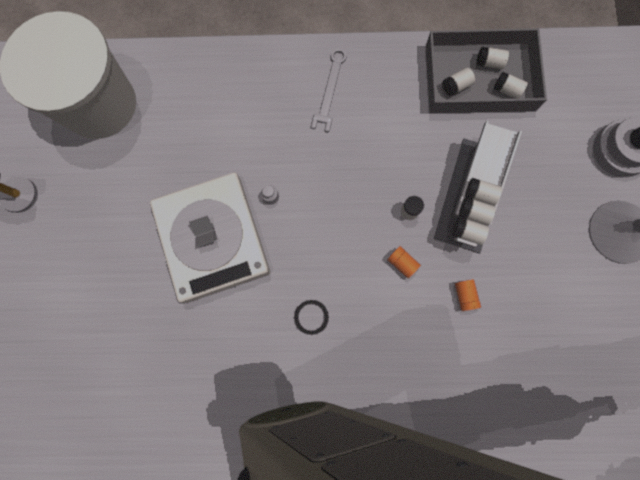

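View pics/scene0.png

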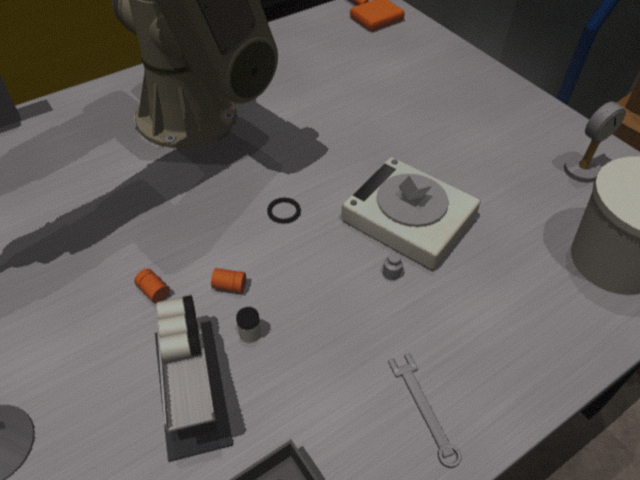

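The top view shows the track at about (485,185) with three jars, the lowest near (471,232) with its cap to the left. The balance is at (210,237) with its cradle near (203,231). I need zoomed crops.

Run:
```python
import cv2, numpy as np
t=cv2.imread("pics/top0.png");s=cv2.imread("pics/scene0.png")
def c(i,x,y,w,h): return cv2.resize(i[y:y+h,x:x+w],(400,300),interpolation=cv2.INTER_CUBIC)
cv2.imwrite("pics/crop.png",np.vstack([np.hstack([c(t,430,185,80,60),c(t,170,205,80,60)]),np.hstack([c(s,135,285,80,60),c(s,375,160,80,60)])]))
```

```text
(no output)
```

View pics/crop.png

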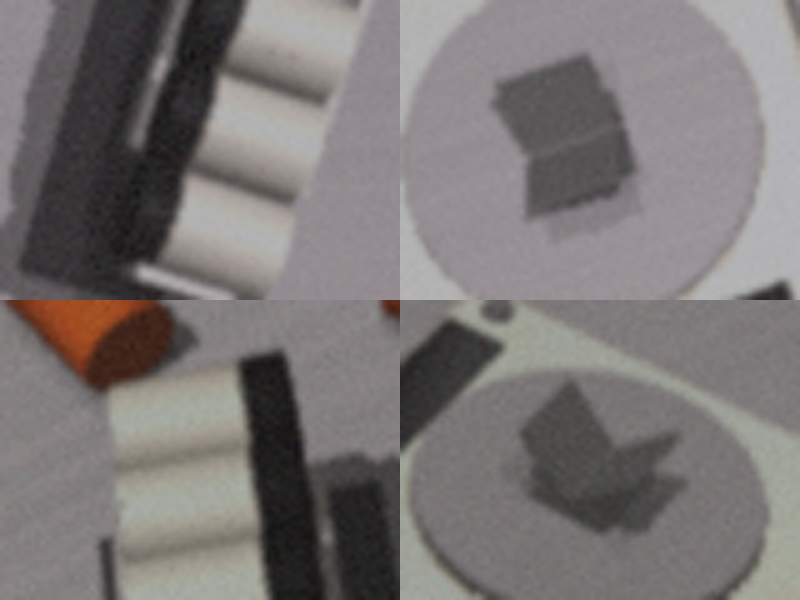

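Front jar centre: about (473,232.6) in top and (175,306) in scene. The trough's upper-edge corners in top are about (189.4,221), (207.6,216), (216.4,241) and (195.4,249). Next I back-project these.

```bash
cat > h.py <<'E'
from workcell import telemetry, imaging
import numpy as np, cv2
from scipy.spatial.transform import Rotation as R
def ray(n,uv,p=None):
    p=p or imaging.camera_params(n);K=p["camera_matrix"];T=p["pose"]
    a=np.array([(uv[0]-K[0,2])/K[0,0],(uv[1]-K[1,2])/K[1,1]])
    if n=="wrist":
        r=np.hypot(*a); d=np.array([a[0]/r*np.sin(r),-a[1]/r*np.sin(r),-np.cos(r)])
    else: d=np.array([a[0],-a[1],-1])
    return T[:3,3],T[:3,:3]@d
def at(n,uv,z,p=None):
    o,d=ray(n,uv,p);return o+d*(z-o[2])/d[2]
def proj(n,X,p):
    K=p["camera_matrix"];T=p["pose"];c=T[:3,:3].T@(np.asarray(X)-T[:3,3]);c=c*[1,-1,-1]
    if n=="wrist":
        rr=np.hypot(c[0],c[1]);th=np.arctan2(rr,c[2]);c=np.array([c[0]/rr*th,c[1]/rr*th,1])
    return (K@(c/c[2]))[:2]
def tool(X,yaw_axis=None):
    s=telemetry.get_state();q=s["orientation"];r=R.from_quat(np.roll(q,-1))
    return r.inv().apply(np.asarray(X)-s["tcp_pos"])*1000, r
E
python3 - <<'E'
from h import *
print("jar",at("top",(473,232.6),.075),at("scene",(175,306),.075))
b=[at("top",p,.006) for p in [(434,240),(467,141)]];d=b[1]-b[0];print("base",b,np.degrees(np.arctan2(d[1],d[0])),np.linalg.norm(d))
c=[at("top",p,.087) for p in [(189.4,221),(207.6,216),(216.4,241),(195.4,249)]]
print(np.round(c,4),np.mean(c,0))
for i,j in((0,1),(3,2),(0,3),(1,2)):
    e=c[j]-c[i];print(np.degrees(np.arctan2(e[1],e[0])),np.linalg.norm(e))
s=[at("scene",p,.087) for p in [(375+174/5,160+78/5),(375+122/5,160+135/5),(375+282/5,160+133/5)]];print(s)
print(at("scene",(375+213/5,160+145/5),.067),at("top",(170+623/5,205+125/5),.067),at("top",(170+530/5,205+152/5),.067))
print(imaging.camera_params("wrist"))
E
```

```text
jar [ 0.50655507 -0.26135231  0.075     ] [ 0.50226762 -0.25361519  0.075     ]
base [array([ 0.50635851, -0.20905201,  0.006     ]), array([ 0.70098456, -0.28418778,  0.006     ])] -21.10918009801769 0.20862569773536674
[[0.5325 0.2299 0.087 ]
 [0.5409 0.1983 0.087 ]
 [0.4965 0.1817 0.087 ]
 [0.4831 0.2175 0.087 ]] [0.5132751  0.20684747 0.087     ]
-75.10973440986568 0.03261544619749021
-69.52017495324804 0.0382738157656222
-165.9710392502218 0.05090581577986927
-159.40641440869408 0.04740680778823888
[array([0.48936984, 0.22064516, 0.087     ]), array([0.50165588, 0.18583776, 0.087     ]), array([0.5326648, 0.2341453, 0.087    ])]
[0.50973114 0.22547465 0.067     ] [0.51761678 0.04825512 0.067     ] [0.50843851 0.08110482 0.067     ]
{'camera_matrix': array([[371.64829954,   0.        , 321.44759866],
       [  0.        , 371.64829954, 235.86748343],
       [  0.        ,   0.        ,   1.        ]]), 'pose': array([[ 0.32630655,  0.90614854,  0.26910752,  0.25667618],
       [-0.94526195,  0.31339686,  0.09089697, -0.52006471],
       [-0.0019713 , -0.28403738,  0.95881118,  0.37350871],
       [ 0.        ,  0.        ,  0.        ,  1.        ]])}
```

Jar is at about (0.504,−0.258) with its axis at yaw 69°. Cradle is at about (0.513,0.207) with its axis near −71°. Now I move above the jar, turning the tool to the side that suits joint 6 (−2.46 rad in total).

Request:
step_arm([
  [[40,-17,0],[0,0,-0.12],85],
  [[80,-34,0],[0,0,-0.24],85],
  [[120,-51,0],[0,0,-0.36],85],
  [[160,-68,0],[0,0,-0.48],85],
  [[200,-85,0],[0,0,-0.6],85],
  [[240,-102,0],[0,0,-0.72],85],
  [[275,-117,0],[0,0,-0.84],85],
  [[310,-132,0],[0,0,-0.96],85],
])

```text
clock: 0.77
tcp_pos: [0.436, -0.3181, 0.231]
orientation: [-0.0, 0.797, 0.605, -0.0]
wrist_force: [2.0, -0.6, 0.6]
finger_gap: 0.0851
grip_force: 0.0
```

Run:
```python
from h import *
v,r=tool([.504,-.258,.16]);e=r.as_matrix();print(v,np.degrees(np.arctan2(e[1,0],e[0,0])),telemetry.get_state()["joint_pos"])
```

```text
[76.15707822 49.33558741 71.03067239] 74.40059520483825 [-7.78981406e-01  2.44990584e-01 -4.66128179e-02  1.27960995e+00
 -1.16237362e-04  1.06407590e+00]
```

Request:
step_arm([
  [[15,8,10],[0,0,-0.12],85],
  [[30,18,20],[0,0,-0.24],85],
  [[45,28,30],[0,0,-0.36],85],
  [[60,38,40],[0,0,-0.48],85],
  [[70,45,50],[0,0,-0.6],85],
  [[76,49,60],[0,0,-0.72],85],
  [[76,49,65],[0,0,-0.84],85],
  [[76,49,65],[0,0,-0.96],85],
])

```text
clock: 1.43
tcp_pos: [0.5024, -0.2589, 0.1641]
orientation: [-0.002, 0.427, 0.904, 0.0]
wrist_force: [-0.1, 0.1, 0.6]
finger_gap: 0.0855
grip_force: 0.0
```

Request:
step_arm([
  [[0,0,0],[0,0,-0.12],85],
  [[0,0,0],[0,0,-0.24],85],
  [[0,0,0],[0,0,-0.36],85],
  [[0,0,0],[0,0,-0.48],85],
  [[0,0,0],[0,0,-0.52],85],
  [[0,0,0],[0,0,-0.52],85],
  [[0,0,0],[0,0,-0.52],85],
])

```text
clock: 2.02
tcp_pos: [0.5028, -0.2601, 0.1659]
orientation: [-0.0, 0.184, 0.983, 0.0]
wrist_force: [0.1, -1.0, 0.4]
finger_gap: 0.0847
grip_force: 0.0
```

Run:
```python
from h import *
p=imaging.camera_params("wrist");im=imaging.read_camera("wrist")
np.save("w1.npy",p["pose"])
v,r=tool([.504,-.258,.16]);e=r.as_matrix();print(v,np.degrees(np.arctan2(e[1,0],e[0,0])),telemetry.get_state()["joint_pos"])
print(proj("wrist",[.504,-.258,.075],p))
cv2.imwrite("pics/w1.png",im[:,:,::-1])
```

```text
[-0.30619548  2.38740545  5.99052679] 158.7898432243746 [-6.19135097e-01  3.23281194e-01 -1.01614659e-01  1.14648218e+00
 -4.12624504e-05 -2.48947985e-01]
[325.36364948 239.92865324]
```

View pics/w1.png

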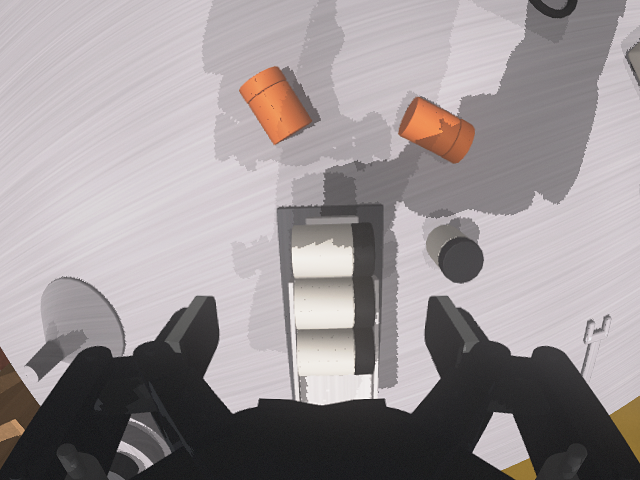

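The front jar spans columns 291–374 and rows 225–277, so its centre is about (333,251), well aligned with the tool. A standing black-capped bottle is at (455,250), so I check finger clearance.

Run:
```python
from h import *
p=imaging.camera_params("wrist")
J=at("wrist",(333,251),.075,p);print(J,tool(J)[0])
for uv,z in (((291,251),.075),((374,251),.075),((333,225),.075),((333,277),.075),((427,250),.0),((439,262),.05),((439,262),.03),((278,208),.006),((383,206),.006)): print(uv,tool(at("wrist",uv,z,p))[0].round(1))
```

```text
[ 0.51312235 -0.25608912  0.075     ] [-8.16803903  7.46043311 90.98655324]
(291, 251) [ -8.2 -20.5  91. ]
(374, 251) [-8.3 35.  91. ]
(333, 225) [ 9.7  7.3 91. ]
(333, 277) [-26.9   7.6  91. ]
(427, 250) [-33.3  95.1 166. ]
(439, 262) [-26.1  90.3 116. ]
(439, 262) [-33.7  97.3 136. ]
(278, 208) [  6.2 -36.6 160. ]
(383, 206) [  8.   51.5 160. ]
```

Jar offset in the tool frame is x −8, y +7.5 mm, and the widths check out. Descend to TCP z≈0.053 and close.

Request:
step_arm([
  [[-8,7.5,10],[0,0,0],85],
  [[-8,7.5,35],[0,0,0],85],
  [[-8,7.5,60],[0,0,0],85],
  [[-8,7.5,85],[0,0,0],85],
  [[-8,7.5,103],[0,0,0],85],
  [[-8,7.5,112],[0,0,0],85],
  [[-8,7.5,112],[0,0,0],85],
  [[-8,7.5,112],[0,0,0],80],
], grip_force=30)

```text
clock: 2.73
tcp_pos: [0.5134, -0.2559, 0.054]
orientation: [-0.0, 0.183, 0.983, 0.0]
wrist_force: [-0.3, -0.3, 1.0]
finger_gap: 0.0798
grip_force: 0.0
```

Run:
```python
from h import *
im=imaging.read_camera("wrist");cv2.imwrite("pics/w2.png",im[:,:,::-1])
```

```text
(no output)
```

View pics/w2.png

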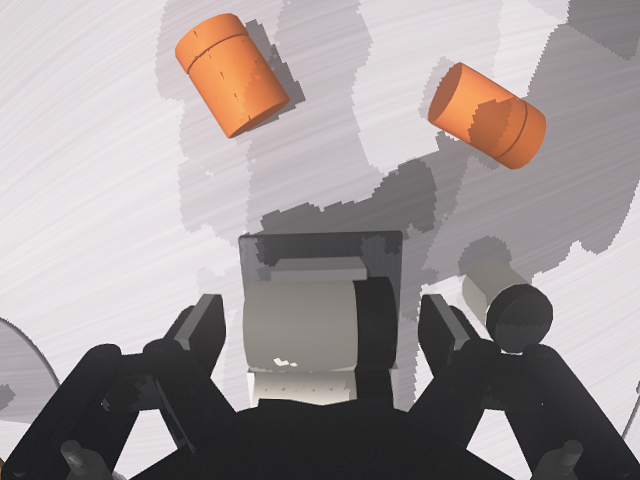

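Jar (columns 243–397, mid 320) is centred between the pads (223 and 422), and its rows (280–370) bracket the pads. Close.

Request:
step_arm([
  [[0,0,0],[0,0,0],65],
  [[0,0,0],[0,0,0],55],
  [[0,0,0],[0,0,0],48],
  [[0,0,0],[0,0,0],45],
  [[0,0,0],[0,0,0],45],
  [[0,0,0],[0,0,0],45],
  [[0,0,0],[0,0,0],45],
], grip_force=35)

```text
clock: 3.37
tcp_pos: [0.5141, -0.2568, 0.0558]
orientation: [0.001, 0.183, 0.983, -0.001]
wrist_force: [-0.1, 0.6, 5.6]
finger_gap: 0.0517
grip_force: 36.1
```

Request:
step_arm([
  [[0,0,-5],[0,0,0],45],
  [[0,0,-12],[0,0,0],45],
  [[0,0,-20],[0,0,0],45],
  [[0,0,-30],[0,0,0],45],
  [[0,0,-42],[0,0,0],45],
  [[0,0,-56],[0,0,0],45],
  [[0,0,-75],[0,0,0],45],
  [[0,0,-95],[0,0,0],45],
])

```text
clock: 4.03
tcp_pos: [0.5127, -0.2558, 0.1504]
orientation: [-0.0, 0.183, 0.983, 0.0]
wrist_force: [0.7, 0.2, -0.5]
finger_gap: 0.0516
grip_force: 37.0
```

Request:
step_arm([
  [[0,0,-20],[0,0,0],45],
  [[0,0,-35],[0,0,0],45],
  [[0,0,-40],[0,0,0],45],
  [[0,0,-40],[0,0,0],45],
])

```text
clock: 4.37
tcp_pos: [0.5141, -0.2567, 0.1915]
orientation: [0.002, 0.183, 0.983, -0.001]
wrist_force: [-0.1, 0.8, -0.3]
finger_gap: 0.0519
grip_force: 37.0
```

Run:
```python
from h import *
im=imaging.read_camera("wrist");t=imaging.read_camera("top")
a=np.hstack([cv2.resize(im,(400,300)),cv2.resize(t[170:260,420:540],(400,300))]);cv2.imwrite("pics/w3.png",a[:,:,::-1])
v,r=tool([.513,.207,.2]);e=r.as_matrix();s=telemetry.get_state();print(v,np.degrees(np.arctan2(e[1,0],e[0,0])),s["finger_gap"],s["grip_force"],s["tcp_pos"])
```

```text
[166.85806048 431.87073327 -10.99187898] 158.8700241881917 0.051689551743578546 37.00207829475403 [ 0.51295251 -0.25598223  0.18894485]
```

View pics/w3.png

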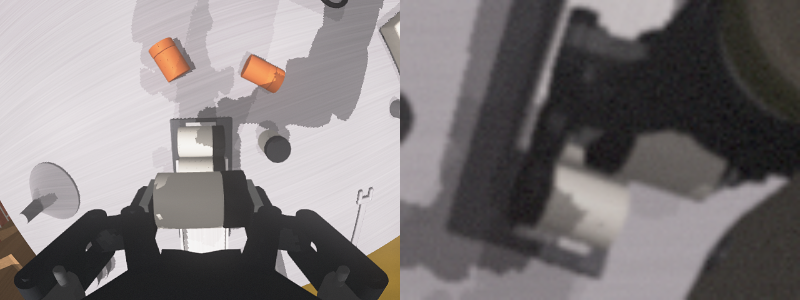

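Jar is held level, and the next jar sits at the stop with the third behind it. Carry to the cradle.

Request:
step_arm([
  [[6,15,-3],[0,0,0],45],
  [[17,43,-6],[0,0,-0.1],45],
  [[30,78,-11],[0,0,-0.2],45],
  [[44,115,-11],[0,0,-0.3],45],
  [[58,151,-11],[0,0,-0.4],45],
  [[72,187,-11],[0,0,-0.5],45],
  [[86,223,-11],[0,0,-0.6],45],
  [[100,259,-11],[0,0,-0.7],45],
])

```text
clock: 5.13
tcp_pos: [0.5117, 0.024, 0.1992]
orientation: [-0.001, -0.167, 0.986, 0.0]
wrist_force: [1.1, 0.3, -0.5]
finger_gap: 0.0515
grip_force: 36.8
```

Run:
```python
from h import *
v,r=tool([.513,.207,.2]);e=r.as_matrix();s=telemetry.get_state();print(v,np.degrees(np.arctan2(e[1,0],e[0,0])),s["finger_gap"],s["joint_pos"])
```

```text
[-61.61395421 172.31128302  -0.75171674] -160.73500352187367 0.05150640677056426 [-1.10034793e-01  2.06303194e-01 -1.75134049e-01  1.19168025e+00
  1.79209910e-04 -4.46271447e-01]
```

Request:
step_arm([
  [[-16,26,0],[0,0,0],45],
  [[-34,56,0],[0,0,0],45],
  [[-52,86,0],[0,0,0],45],
  [[-70,114,0],[0,0,0],45],
  [[-88,142,0],[0,0,0],45],
  [[-103,162,0],[0,0,0],45],
  [[-112,172,0],[0,0,0],45],
  [[-112,172,0],[0,0,0],45],
])

```text
clock: 5.8
tcp_pos: [0.5625, 0.2238, 0.1985]
orientation: [-0.001, -0.167, 0.986, 0.0]
wrist_force: [0.7, -0.5, -1.3]
finger_gap: 0.0522
grip_force: 36.9
```

Request:
step_arm([
  [[0,0,0],[0,0,0],45],
  [[0,0,0],[0,0,0],45],
])

```text
clock: 5.97
tcp_pos: [0.5622, 0.2202, 0.1993]
orientation: [-0.001, -0.165, 0.986, -0.0]
wrist_force: [0.3, -0.3, -0.4]
finger_gap: 0.052
grip_force: 36.9
```

Run:
```python
from h import *
p=imaging.camera_params("wrist");print(tool([.513,.207,.087])[0]);im=imaging.read_camera("wrist")
q=proj("wrist",[.513,.207,.087],p);print(q)
x,y=int(q[0]-80),int(q[1]-60);print(x,y)
c=cv2.resize(im[y:y+120,x:x+160],(640,480),interpolation=cv2.INTER_CUBIC)
a=np.hstack([c,np.zeros((480,160,3),np.uint8)]);a[:120,640:]=cv2.resize(im,(160,120));cv2.imwrite("pics/w4.png",a[:,:,::-1]);cv2.imwrite("pics/w4full.png",im[:,:,::-1])
```

```text
[ 50.50077946   3.53887824 112.44203983]
[327.34735485 159.92064734]
247 99
```

View pics/w4.png

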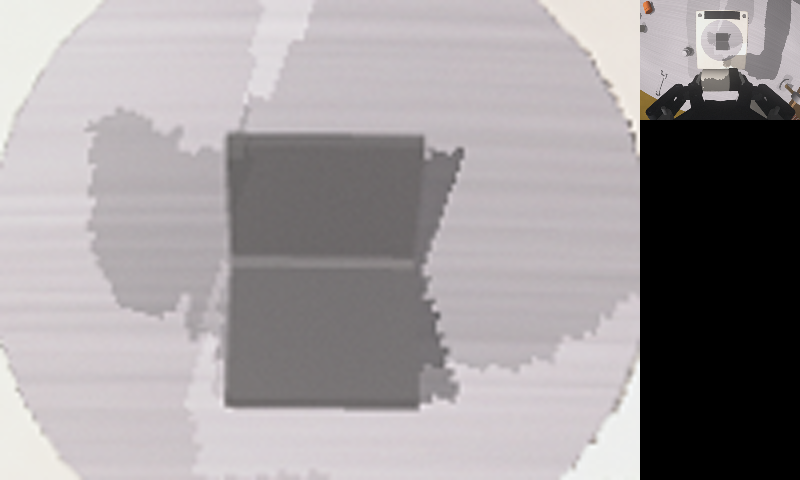

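The trough is aligned with the tool. Its corners in the full image run from about (304,133) to (353,201), centre (328,167).

Run:
```python
from h import *
p=imaging.camera_params("wrist")
for uv in ((228,135),(425,135),(226,407),(420,408),(325,271)):
    X=at("wrist",(247+uv[0]/4,99+uv[1]/4),.087,p);print(X.round(4),tool(X)[0].round(1))
```

```text
[0.5007 0.1856 0.087 ] [ 69.3 -12.4 112.8]
[0.4897 0.2172 0.087 ] [ 69.4  21.1 112.8]
[0.5458 0.2003 0.087 ] [ 21.8 -13.1 112.7]
[0.5349 0.2325 0.087 ] [ 21.6  20.9 112.7]
[0.5176 0.2088 0.087 ] [ 45.7   4.2 112.7]
```

Request:
step_arm([
  [[20,2,10],[0,0,0],45],
  [[40,4,25],[0,0,0],45],
  [[45.5,4,45],[0,0,0],45],
  [[45.5,4,65],[0,0,0],45],
  [[45.5,4,85],[0,0,0],45],
  [[45.5,4,100],[0,0,0],45],
  [[45.5,4,112],[0,0,0],45],
  [[45.5,4,118],[0,0,0],45],
])

```text
clock: 6.68
tcp_pos: [0.5175, 0.208, 0.0807]
orientation: [-0.001, -0.164, 0.986, -0.0]
wrist_force: [0.1, -0.7, -0.8]
finger_gap: 0.0514
grip_force: 37.0
```

Request:
step_arm([
  [[0,0,2],[0,0,0],45],
  [[0,0,4],[0,0,0],45],
  [[0,0,6],[0,0,0],45],
  [[0,0,8],[0,0,0],45],
  [[0,0,8],[0,0,0],45],
])

```text
clock: 7.1
tcp_pos: [0.5192, 0.2096, 0.0745]
orientation: [0.0, -0.165, 0.986, -0.0]
wrist_force: [0.2, -0.1, -0.9]
finger_gap: 0.0518
grip_force: 37.0
```

Request:
step_arm([
  [[0,0,1],[0,0,0],45],
  [[0,0,2],[0,0,0],45],
  [[0,0,2],[0,0,0],45],
])

```text
clock: 7.35
tcp_pos: [0.5194, 0.2097, 0.0728]
orientation: [0.001, -0.165, 0.986, 0.0]
wrist_force: [0.5, -0.5, 0.4]
finger_gap: 0.0516
grip_force: 37.0
```

Request:
step_arm([
  [[0,0,1],[0,0,0],45],
  [[0,0,1.5],[0,0,0],45],
  [[0,0,1.5],[0,0,0],45],
])

```text
clock: 7.6
tcp_pos: [0.5195, 0.2098, 0.0726]
orientation: [0.001, -0.165, 0.986, -0.0]
wrist_force: [-3.5, 0.3, 11.3]
finger_gap: 0.0518
grip_force: 37.9
```

Contact (11 N up): the jar is seated. Open gently.

Request:
step_arm([
  [[0,0,0],[0,0,0],53],
  [[0,0,0],[0,0,0],56],
  [[0,0,0],[0,0,0],62],
  [[0,0,0],[0,0,0],70],
  [[0,0,0],[0,0,0],80],
  [[0,0,0],[0,0,0],85],
  [[0,0,0],[0,0,0],85],
])

```text
clock: 8.18
tcp_pos: [0.5189, 0.2095, 0.0706]
orientation: [-0.0, -0.165, 0.986, -0.0]
wrist_force: [0.3, 0.7, 0.2]
finger_gap: 0.085
grip_force: 0.0
```

Request:
step_arm([
  [[0,0,-6],[0,0,0],85],
  [[0,0,-18],[0,0,0],85],
  [[0,0,-34],[0,0,0],85],
  [[0,0,-54],[0,0,0],85],
  [[-15,0,-74],[0,0,0],85],
  [[-30,0,-94],[0,0,0],85],
  [[-45,0,-110],[0,0,0],85],
  [[-45,0,-120],[0,0,0],85],
])

```text
clock: 8.85
tcp_pos: [0.5646, 0.2249, 0.1933]
orientation: [0.003, -0.165, 0.986, 0.0]
wrist_force: [0.7, -0.1, 0.1]
finger_gap: 0.085
grip_force: 0.0
```

Request:
step_arm([
  [[0,0,0],[0,0,0],85],
  [[0,0,0],[0,0,0],85],
  [[0,0,0],[0,0,0],85],
])

```text
clock: 9.1
tcp_pos: [0.5601, 0.2238, 0.1897]
orientation: [-0.001, -0.165, 0.986, -0.0]
wrist_force: [-0.8, -0.3, -1.0]
finger_gap: 0.0852
grip_force: 0.0
```

Run:
```python
from h import *
p=imaging.camera_params("wrist");im=imaging.read_camera("wrist");t=imaging.read_camera("top")
print(proj("wrist",[.5176,.2088,.091],p),telemetry.get_state()["wrist_force"])
a=np.hstack([im[60:360,120:520],cv2.resize(t[170:260,420:540],(400,300))]);cv2.imwrite("pics/w5.png",a[:,:,::-1])
```

```text
[321.65080506 170.2575184 ] [ 0.42133209  0.2607794  -0.06243834]
```

View pics/w5.png

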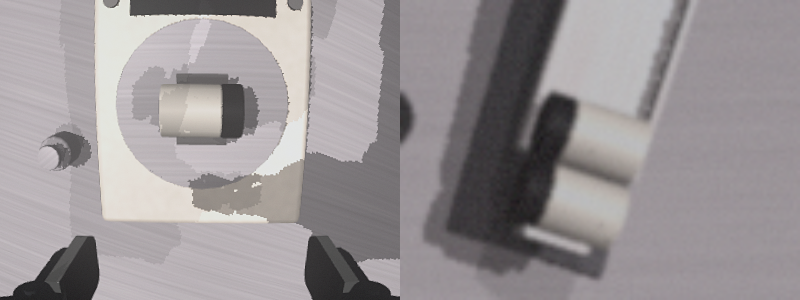

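The jar lies centred in the trough at about (202,110) in the left crop, with equal overhang. The next jar is at the stop. Hand in.

```bash
python3 -c "
from workcell import env
print(env.hand_in())"
```

```text
the job is handed in; nothing more can be done
None
```

The front jar lies on its side in the cradle, the next jar has rolled down to the stop, and the job was handed in at about 9 s; the hand-in returned no verdict.

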